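Set the day wheel of the water-softener timer

TASK

The water-softener timer on the shelf is some days behind. With a fingertip flick the edge of its large seven-lobed wheel on, clockwise seen from above, click by click: let it settle one click short, then give it the last click, so that the lobe with the raised rib rests at the black pointer on the housing, and do not run past it. Leave the small wheel as it is, and do not shift, lift or tip anything else on the shelf.

Things in the scene. Friction and masses are not known exactly. Their poses are not given: they have to be found in the camera images.
- timer: plain grey metal box, bolted down, 170 mm (x) x 270 mm (y) x 60 mm tall, with two flat white wheels on top, both turning about vertical axes. Origin: at shelf height straight under the axis of the large wheel; the box reaches from -85 to +85 mm in its x and from -85 to +185 mm in its y. Its -x side is the front (towards the robot); z is up
- day_wheel (a joint): turn of the large wheel (rad), growing clockwise seen from above; 0 when the ribbed lobe stands at the pointer. A sprung detent clicks every 0.898 rad (2 pi / 7, 51.4 degrees), at whole multiples; between two clicks the wheel snaps to the nearer. It starts two, three or four clicks short (about -1.80, -2.69 or -3.59). Pushing a lobe on takes about 2 to 3 N
- wheel_centre (a point): centre of the large wheel's upper face, 84 mm above the shelf. The wheel is 18 mm thick (from 66 to 84 mm above the shelf): a round hub of 38 mm radius and seven equal, evenly spaced lobes, each 14 mm wide with a round end (centre of the round 58 mm from the axis, tip at 65 mm). The gap between neighbouring lobes is about 36 mm wide at 58 mm radius
- rib_end (a point): outer end of the black rib (48 x 8 mm, 6 mm high) along the top of one lobe: a point on the wheel's upper face 63 mm from the axis. When the wheel rests in a click, lobes stand at 0, 51.4, 102.9 ... degrees from the timer's +x direction about its axis, so that a gap faces straight to its front (-x)
- pointer_tip (a point): tip of the fixed black arrow head (13 mm long, 16 mm wide, 5 mm high) on top of the box behind the large wheel: on the timer's +x axis, 68 mm from the wheel's axis, 65 mm above the shelf
- small_mark (a point): outer end of the mark on the small round wheel (44 mm diameter, top 80 mm above the shelf, axis 140 mm from the large wheel's axis in the timer's +y); it turns freely with slight friction and must stay as it is
- jar: closed, empty clear plastic jar with a screw-top lid, 76 mm diameter, 108 mm tall, stands beside the timer. Origin: centre of its underside. Loose; leave alone
- bottle_brush: white plastic bottle brush, 285 mm long, 44 mm thick, lies flat behind the timer. Origin: on its underside, where head and handle meet; x axis along it towards the head. Loose; leave alone
- tablet_box: cardboard box 70 x 110 x 90 mm, stands beside the timer, on its other side. Origin: centre of its underside. Loose; leave alone
- spray_bottle: turquoise spray bottle with a white trigger head, 76 mm diameter, 222 mm tall. Origin: centre of its underside. Loose; leave alone
- scoop_cup: open grey plastic cup, 70 mm diameter, 70 mm tall. Origin: centre of its underside. Loose; leave alone
- dish_rack: stainless wire dish rack, 288 x 348 mm, 124 mm tall, at the left side of the shelf. Origin: centre of its underside. Loose; leave alone

How it is judged:
On the way:
1. the large wheel has settled in the last click before the pointer (value of joint day_wheel between -1.05 and -0.75 rad), for 0.2 s.
At the end, for the whole second after the job is handed in: The ribbed lobe rests at the pointer (wheel within 0.12 rad of 0, still), the small wheel's mark is within 5 mm of its start, and every loose thing within 15 mm of its start (value of joint day_wheel between -0.12 and 0.12 rad and velocity of joint day_wheel between -0.1 and 0.1 rad/s and distance of small_mark from where it was at the start of the episode below 0.005 m and distance of each of jar, bottle_brush, tablet_box, spray_bottle, scoop_cup, dish_rack from where it was at the start of the episode below 0.015 m); the robot touches nothing.
It fails at once if the large wheel is run past the pointer towards the next click (value of joint day_wheel above 0.4 rad).
It fails at once if the large wheel is turned back a click beyond its earliest start (value of joint day_wheel below -4.2 rad).
It fails at once if the small wheel is turned (distance of small_mark from where it was at the start of the episode above 0.008 m).
It fails at once if something loose on the shelf is shifted, lifted or carried (distance of any of jar, bottle_brush, tablet_box, spray_bottle, scoop_cup, dish_rack from where it was at the start of the episode above 0.02 m).
It fails at once if something loose is tipped (angle between any of jar, bottle_brush, tablet_box, spray_bottle, scoop_cup, dish_rack's own z axis and vertical above 0.3 rad).
It also fails if it takes over 64 s, if anything falls off the work surface, if the arm or the gripper's body presses on something with over 40 N, if the wrist force passes 120 N, or if a joint passes its speed limit or range.

ROBOT

A 7-joint arm with a two-finger parallel gripper is mounted at the origin on the work surface. World frame = base frame: x ahead of the robot, y to its left, z up, the work surface at z = 0. Lengths are in m, angles in rad, forces in N, time in s.
With the tool pointing down it reaches from about 0.35 to 0.9 m from the base axis. Payload 8.1 kg.
Tool frame: the origin (TCP) lies at the very end of the fingers, on their centre line; the grasp point (between the pads) lies 19 mm behind it; x points along the fingers, y is the direction in which the jaws open and shut, and the axes are right-handed (so a half turn about x gives the same grasp; the last joint's range is limited). The gripper opens to 92 mm and grips with 3 to 60 N. Pads are 19 mm wide; open, the fingers measure 130 mm over their backs; the gripper's body (75 mm by 190 mm) begins 47 mm behind the grasp point.
Start: joints at [-1.387, 0.434, 0.025, 1.573, -0.012, 1.134, -0.075], TCP at [0.177, 0.599, 0.227] pointing down, gripper open.
Joint ranges: [-2.62, 2.62], [-0.44, 2.09], [-1.27, 1.32], [0.08, 2.57], [-1.32, 4.46], [0.12, 2], [-2.74, 2.74]. Speed limits (rad/s): [2.22, 2.22, 3.01, 3.01, 3.14, 3.14, 3.14].

INTERFACE

Orientations are given as a rotation vector (axis times angle).
In Python, from cell import arm gives the robot as it stands.
- The arm moves only by the tool servo_tool, never from a script. Its argument "plan" is a list of rows, each a list of 2 entries, a list of its own where there are three numbers: the shift along the world's x, y, z in cm, then the turn, a rotation vector about the world's x, y, z in degrees. A call has 1 to 12 rows; each row is the pose to reach, as a shift and turn from the pose measured when the call began; what a row does not reach only later rows make up. A row lasts 1/10 s, in which the tool goes at most 50 mm and 8.59 degrees, less where a joint would pass 70% of its speed; a pose out of reach is approached as far as the arm can. A call with a gripper value outside its range is refused whole. "grip" is the opening, from 0 (shut) to 1 (fully open), set as the call begins (left out, the last holds). The fingers move at their own pace and stop on an object; "squeeze" is the grip in N (left out, the last holds). Time passes only in rows, so rows that repeat a pose let the fingers close. It gives the time, the measured TCP pose, the force and the opening at its end, in the units of the state.
- arm.observe(): the state, without advancing time (a new reading comes with each control period).
- arm.get_image(name): name is "side" or "top"; returns a dict with "frame" (420x560x3 uint8, blue, green, red), "fx", "fy", "cx", "cy" (pixels), "D" ([k1, k2, p1, p2, k3] as OpenCV has them; the pictures are not rectified), "position" and "rotation" of the camera in the world. Camera axes: x right, y down, z forward; pixel columns grow to the right and rows downward; lengths in m; the calibration is good to about 2 mm. A picture is of the moment at which its call begins. There is no depth.
- arm.sign_off(): hands the job in, once; it reports no verdict.
Trained networks look in a picture, given as the dict that the camera call returned (one of the last four; its "shot" number tells which), for a name from the list of things; names that differ only in an ending like _2 or _b are one class to them, and where a whole thing is asked for, a point or a joint stands for the part that bears it (a point fixed in the world has none). Each returns a list of dicts, best first, with "score" (0 to 1); they miss things now and then, are a little off and sometimes report something else, mostly with a low value. They report only what shows in the picture. A call takes as long as a camera call.
- arm.search_frame(picture, query): "at" ([column, row] in pixels, amid what is visible of it).
- arm.trace(picture, query): "pixels" (420x560 bool, what is visible of it) and "at" ([column, row] in pixels, amid what is visible of it).
The state is a dict: "clock": time; "joints": joint angles; "dq": joint speeds; "joint_efforts": joint torques, N m; "position": TCP position; "ee_rot": TCP orientation; "force": force on the tool from outside, world axes, zero at the start; "ft_torque": the same for the moment, N m; "width": opening from 0.0 (shut) to 1.0 (fully open).
Only numpy, scipy, OpenCV 4.12 (cv2) and the standard library are available. Lean on these libraries where they do the work, as an engineer would, in place of code of your own. Each camera call takes 0.05 s, during which the arm holds its last target.

## Working session

There is one attempt and no reset: what is moved stays moved. The work goes in short steps, Python scripts to look and compute and a tool call to move; the robot and the scene stay as the last step left them, time stands still between calls to the robot, and variables do not carry over. Pictures are saved under pics/ and viewed, and the job is handed in when it is done.

Besides the shell and the picture viewer there is one more tool, called after "Emit:" by a JSON object that holds its "fn" and its "kwargs". servo_tool: Moves the arm, as the interface text tells. Its arguments: {"type":"object","properties":{"plan":{"type":"array","items":{"type":"array"}},"grip":{"type":"number"},"squeeze":{"type":"number"}},"required":["plan"]}

```bash
mkdir -p pics; ls
python3 - <<'E'
from cell import arm
import cv2,numpy as np
s=arm.observe(); print({k:np.round(v,3) for k,v in s.items()})
for n in("top","side"):
    p=arm.get_image(n); cv2.imwrite(f"pics/{n}0.png",p["frame"])
    print(n,p["fx"],p["cx"],p["cy"],p["D"],p["position"],p["rotation"])
    for q in("timer","day_wheel","wheel_centre","rib_end","pointer_tip","small_mark","jar","tablet_box","spray_bottle","scoop_cup"):
        r=arm.search_frame(p,q); print(q,[(np.round(d["at"],1).tolist(),round(d["score"],2)) for d in r[:3]])
E
```

```text
pics
{'clock': np.float64(0.0), 'joints': array([-1.387,  0.435,  0.025,  1.574, -0.012,  1.134, -0.075]), 'dq': array([ 0.001, -0.   , -0.001, -0.001,  0.   ,  0.001,  0.001]), 'joint_efforts': array([-1.0000e-03, -6.6785e+01,  9.8500e-01, -3.1447e+01, -6.1000e-02,
        4.3000e-02,  0.0000e+00]), 'position': array([0.177, 0.599, 0.226]), 'ee_rot': array([ 0.224,  1.559, -0.226]), 'force': array([ 0.157, -0.391, -0.496]), 'ft_torque': array([ 0.098,  0.015, -0.045]), 'width': np.float64(1.0)}
top 474.66645368876 285.31686290401063 218.04555932125157 [-0.07317477  0.          0.          0.          0.        ] [0.42227997 0.08710495 1.45289676] [-2.17318912  2.13450353 -0.12916546]
timer [([321.0, 235.2], 0.66)]
day_wheel [([339.2, 230.6], 0.69)]
wheel_centre [([340.5, 227.3], 0.62)]
rib_end [([336.2, 222.0], 0.62)]
pointer_tip [([319.6, 236.7], 0.76)]
small_mark [([295.3, 244.9], 0.69), ([446.0, 261.4], 0.39)]
jar [([383.5, 196.2], 0.58)]
tablet_box [([246.9, 250.6], 0.79)]
spray_bottle [([442.8, 197.1], 0.71)]
scoop_cup [([443.4, 259.3], 0.97), ([447.9, 192.2], 0.48)]
side 537.3680351058488 274.23806878920897 209.868924742393 [-0.05309967  0.          0.          0.          0.        ] [ 0.08695542 -0.76014763  1.32477021] [-2.38973691  0.69097861 -0.25021702]
timer [([268.0, 248.1], 0.89), ([214.3, 204.0], 0.25)]
day_wheel [([280.4, 246.2], 0.82)]
wheel_centre [([284.2, 249.2], 0.95)]
rib_end [([280.4, 250.9], 0.77), ([340.3, 273.8], 0.4)]
pointer_tip [([267.7, 252.3], 0.73)]
small_mark [([242.2, 227.0], 0.5)]
jar [([337.7, 272.2], 0.77), ([283.6, 250.3], 0.74)]
tablet_box []
spray_bottle []
scoop_cup [([318.7, 361.3], 0.67)]
```

Run:
```python
import cv2
a=cv2.imread("pics/top0.png"); cv2.imwrite("pics/top0z.png",cv2.resize(a[150:330,200:470],None,fx=2.9,fy=2.9,interpolation=cv2.INTER_CUBIC))
a=cv2.imread("pics/side0.png"); cv2.imwrite("pics/side0z.png",cv2.resize(a[180:340,180:400],None,fx=3.5,fy=3.5,interpolation=cv2.INTER_CUBIC))
```

```text
(no output)
```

View pics/top0.png

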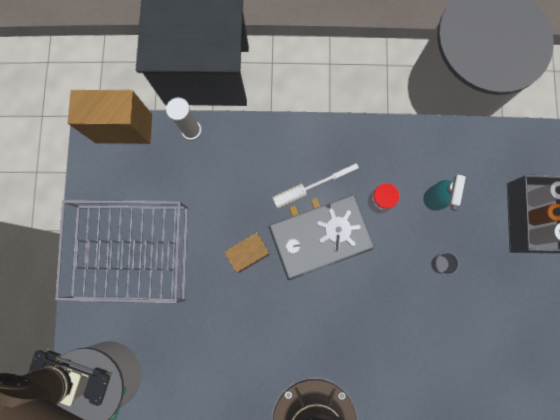

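View pics/side0.png

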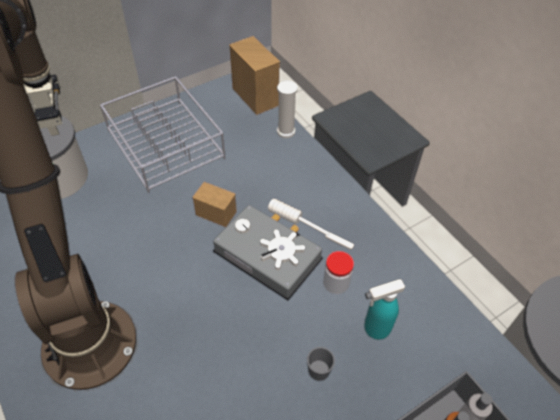

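```bash
sleep 1
```

```text
(no output)
```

View pics/top0z.png

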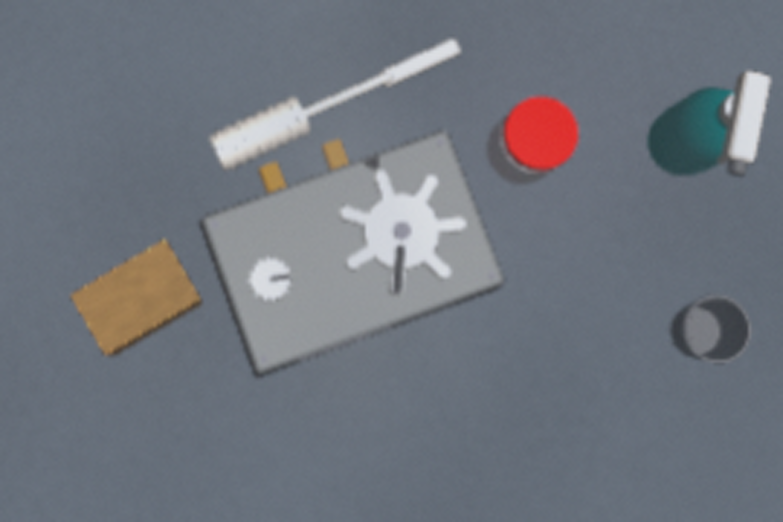

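View pics/side0z.png

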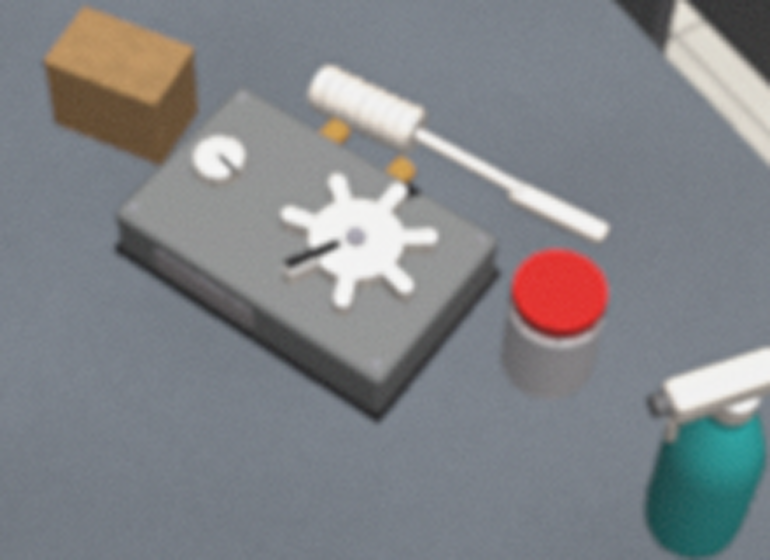

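```bash
cat > h.py <<'E'
import numpy as np,cv2
from scipy.spatial.transform import Rotation as R
def cam(p):
    r=np.array(p["rotation"]); M=R.from_rotvec(r).as_matrix() if r.size==3 else r.reshape(3,3)
    K=np.array([[p["fx"],0,p["cx"]],[0,p["fy"],p["cy"]],[0,0,1.]]); return K,np.array(p["D"],float),M,np.array(p["position"])
def atz(p,uv,z):
    K,D,M,c=cam(p); n=cv2.undistortPoints(np.array([[uv]],float),K,D)[0,0]; d=M@np.array([n[0],n[1],1]); return c+d*(z-c[2])/d[2]
def proj(p,X):
    K,D,M,c=cam(p); X=np.atleast_2d(X); t=-M.T@c
    return cv2.projectPoints(X.astype(float),cv2.Rodrigues(M.T)[0],t,K,D)[0][:,0]
def timer(c,yaw,P):
    P=np.atleast_2d(P).astype(float); a,b=np.cos(yaw),np.sin(yaw)
    return np.c_[c[0]+a*P[:,0]-b*P[:,1],c[1]+b*P[:,0]+a*P[:,1],P[:,2]]
E
python3 - <<'E'
from h import *; from cell import arm
T=arm.get_image("top");S=arm.get_image("side")
zt=lambda u,v:(200+u/2.9,150+v/2.9); zs=lambda u,v:(180+u/3.5,180+v/3.5)
print("hub",atz(T,zt(402,231),.084),atz(S,zs(356,237),.084))
print("small",atz(T,zt(270,278),.08),atz(S,zs(218,158),.08))
for n,uv in dict(bl=(206,218),br=(446,132),fl=(260,373),fr=(500,284)).items(): print(n,atz(T,zt(*uv),.06))
print("jar",atz(T,zt(541,134),.108),"tip",atz(T,zt(376,167),.065))
# fit: wheel white centre
E
```

```text
hub [ 0.56369303 -0.05862891  0.084     ] [ 0.56728367 -0.05811864  0.084     ]
small [0.51464538 0.07251675 0.08      ] [0.51511723 0.07104913 0.08      ]
bl [0.57595492 0.13844996 0.06      ]
br [ 0.66913794 -0.10603572  0.06      ]
fl [0.42023151 0.08078204 0.06      ]
fr [ 0.51388524 -0.16098084  0.06      ]
jar [ 0.66038772 -0.19400188  0.108     ] tip [ 0.63075257 -0.03384572  0.065     ]
```

```bash
cat >> h.py <<'E'
C=np.array([.565,-.0585]);YAW=np.radians(21.1)
def target(deg,r=.066,z=.071):
    """pose for finger at timer angle deg; jaw axis radial"""
    a=np.radians(deg)+YAW
    p=np.array([C[0]+r*np.cos(a),C[1]+r*np.sin(a),z])
    return p,a
def delta(s,deg,r=.066,z=.071):
    p,a=target(deg,r,z); M=R.from_rotvec(s["ee_rot"]).as_matrix()
    best=None
    for sg in(1,-1):
        y=sg*np.array([np.cos(a),np.sin(a),0]); x=np.array([0,0,-1.]); Q=np.c_[x,y,np.cross(x,y)]
        rv=R.from_matrix(Q@M.T).as_rotvec()
        if best is None or np.linalg.norm(rv)<np.linalg.norm(best): best=rv
    return (p-s["position"])*100,np.degrees(best)
E
python3 - <<'E'
from h import *; from cell import arm
s=arm.observe(); print(R.from_rotvec(s["ee_rot"]).as_matrix().round(3))
print(delta(s,180,z=.15))
W=[[.065*np.cos(np.radians(180/3.5*k)),.065*np.sin(np.radians(180/3.5*k)),.084] for k in range(7)]
Wc=[[0,0,.084]];B=[[x,y,.06] for x in(-.085,.085) for y in(-.085,.185)]
M=[[.068,0,.065],[0,.14,.08]]
for n,o,f in(("top",(200,150,270,180),2.9),("side",(180,180,220,160),3.5)):
    p=arm.get_image(n); x,y,w,h=o; im=cv2.resize(p["frame"][y:y+h,x:x+w],None,fx=f,fy=f,interpolation=cv2.INTER_CUBIC)
    for P,c in((W,(0,0,255)),(Wc,(255,0,0)),(B,(0,255,255)),(M,(0,255,0))):
        for u in proj(p,timer(C,YAW,P)):
            q=((u-[x,y]+.5)*f-.5).astype(int); cv2.circle(im,tuple(map(int,q)),3,c,-1)
    cv2.imwrite(f"pics/ov_{n}.png",im)
E
```

```text
[[-0.     0.283  0.959]
 [ 0.     0.959 -0.283]
 [-1.     0.    -0.   ]]
(array([ 32.6596825 , -68.17552758,  -7.67560998]), array([-4.17914132e-03,  2.04116476e-03, -5.24612980e+01]))
```

View pics/ov_top.png

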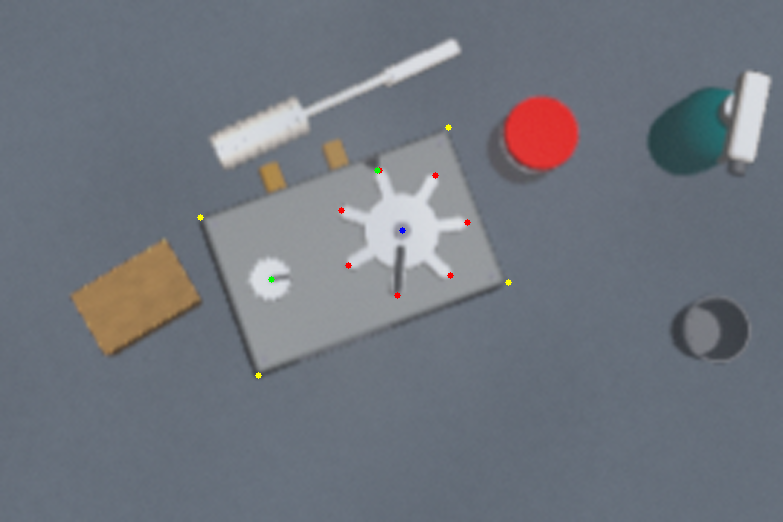

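View pics/ov_side.png

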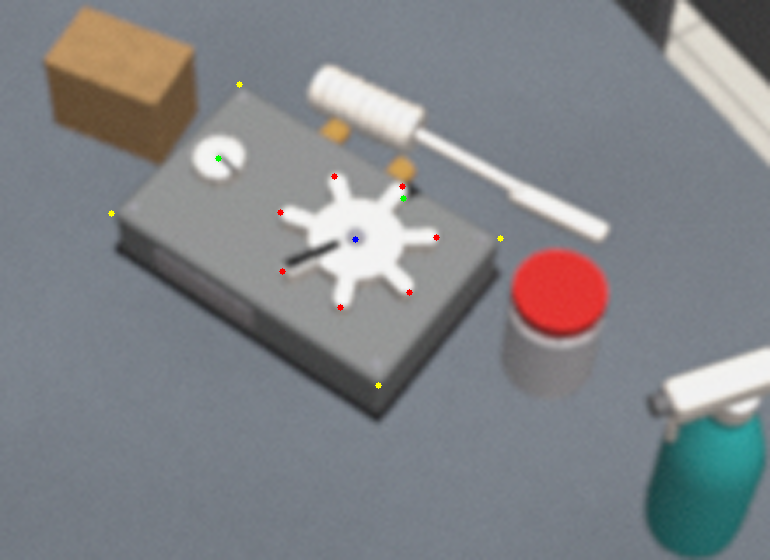

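Emit:
{"fn": "servo_tool", "kwargs": {"plan": [[[3,-3,0],[0,0,-2]],[[6,-6,0],[0,0,-6]],[[9.5,-9.5,0],[0,0,-10]],[[13,-13,0],[0,0,-14]],[[16,-16.5,0],[0,0,-18]],[[19,-20.5,0],[0,0,-22]],[[21.5,-25,0],[0,0,-26]],[[24,-29.5,0],[0,0,-30]],[[26,-34,0],[0,0,-34]],[[28,-38.5,0],[0,0,-38]],[[29.5,-43,0],[0,0,-42]],[[30.5,-47,0],[0,0,-45]]], "grip": 0, "squeeze": 10}}

```text
clock: 2.5
position: [0.4828, 0.1267, 0.2271]
ee_rot: [0.838, 1.402, -0.837]
force: [-0.8, 1.0, -0.0]
width: 0.018
```

Run:
```python
from h import *; from cell import arm
s=arm.observe(); print(s["clock"],s["position"],s["joints"].round(2),s["force"].round(2),delta(s,180,z=.15))
```

```text
2.5 [0.48276921 0.12673307 0.22707638] [-0.69  0.23  0.4   1.9  -0.1   1.03  0.25] [-0.82  1.04 -0.03] (array([  2.06558572, -20.89928603,  -7.70763802]), array([ 4.53634852e-03,  6.25994105e-02, -7.21012459e+00]))
```

Emit:
{"fn": "servo_tool", "kwargs": {"plan": [[[0.5,-4,0],[0,0,-2]],[[1,-8,-1],[0,0,-4]],[[1.4,-12.5,-3],[0,0,-6]],[[1.7,-16.5,-5],[0,0,-7]],[[2.1,-19.5,-7],[0,0,-7.2]],[[2.1,-20.9,-7.7],[0,0,-7.2]],[[2.1,-20.9,-7.7],[0,0,-7.2]],[[2.1,-20.9,-7.7],[0,0,-7.2]]]}}

```text
clock: 3.3
position: [0.5039, -0.0817, 0.1503]
ee_rot: [0.934, 1.36, -0.933]
force: [-0.3, 0.3, 1.0]
width: 0.004
```

```bash
cat > look.py <<'E'
import sys
from h import *; from cell import arm
tag=sys.argv[1]; s=arm.observe(); print(s["clock"],s["position"].round(4),s["joints"].round(2),s["force"].round(2))
print(delta(s,180,z=.15),delta(s,180))
ims=[]
for n,o,f in(("top",(270,170,140,110),3.6),("side",(200,180,160,140),2.83)):
    p=arm.get_image(n); x,y,w,h=o; ims.append(cv2.resize(p["frame"][y:y+h,x:x+w],None,fx=f,fy=f,interpolation=cv2.INTER_CUBIC)[:396])
ims=[cv2.resize(i,(395,396)) for i in ims]
cv2.imwrite(f"pics/{tag}.png",np.hstack(ims))
E
python3 look.py a1
```

```text
3.3 [ 0.5039 -0.0817  0.1503] [-0.32  0.35  0.49  1.98 -0.21  0.86  0.65] [-0.28  0.3   1.  ]
(array([-0.04874083, -0.05339362, -0.03006232]), array([-1.33225754e-02,  6.27677921e-02,  4.72467871e-05])) (array([-0.04874083, -0.05339362, -7.93006232]), array([-1.33225754e-02,  6.27677921e-02,  4.72467871e-05]))
```

View pics/a1.png

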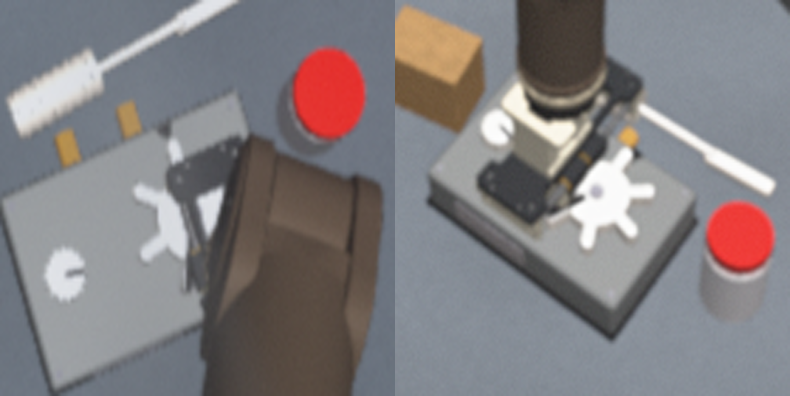

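Emit:
{"fn": "servo_tool", "kwargs": {"plan": [[[0,0,-1.5],[0,0,0]],[[0,0,-3],[0,0,0]],[[0,0,-4.5],[0,0,0]],[[0,0,-5.5],[0,0,0]],[[0,0,-6.2],[0,0,0]],[[0,0,-6.8],[0,0,0]],[[0,0,-7.4],[0,0,0]],[[0,0,-7.9],[0,0,0]],[[0,0,-7.9],[0,0,0]],[[0,0,-7.9],[0,0,0]]]}}

```text
clock: 4.4
position: [0.5043, -0.0809, 0.0717]
ee_rot: [0.933, 1.36, -0.931]
force: [-0.3, 0.2, -0.2]
width: 0.003
```

```bash
python3 look.py a2
python3 - <<'E'
from h import *
p0,_=target(180)
for i in range(1,13):
    d=51.4*i/12; p,_=target(180-d); print(i,round(-d,1),((p-p0)*100).round(2))
for d in (54,57,60): print(d,((target(180-d)[0]-p0)*100).round(2))
E
```

```text
4.4 [ 0.5043 -0.0809  0.0717] [-0.26  0.47  0.43  2.05 -0.3   0.68  0.73] [-0.29  0.25 -0.18]
(array([-0.09006565, -0.13291888,  7.828239  ]), array([-0.02731196,  0.11540879, -0.11072859])) (array([-0.09006565, -0.13291888, -0.071761  ]), array([-0.02731196,  0.11540879, -0.11072859]))
1 -4.3 [-0.16  0.47  0.  ]
2 -8.6 [-0.29  0.94  0.  ]
3 -12.8 [-0.37  1.43  0.  ]
4 -17.1 [-0.43  1.92  0.  ]
5 -21.4 [-0.44  2.41  0.  ]
6 -25.7 [-0.42  2.91  0.  ]
7 -30.0 [-0.36  3.4   0.  ]
8 -34.3 [-0.27  3.88  0.  ]
9 -38.5 [-0.14  4.36  0.  ]
10 -42.8 [0.03 4.82 0.  ]
11 -47.1 [0.23 5.27 0.  ]
12 -51.4 [0.46 5.71 0.  ]
54 [0.62 5.96 0.  ]
57 [0.81 6.25 0.  ]
60 [1.02 6.52 0.  ]
```

View pics/a2.png

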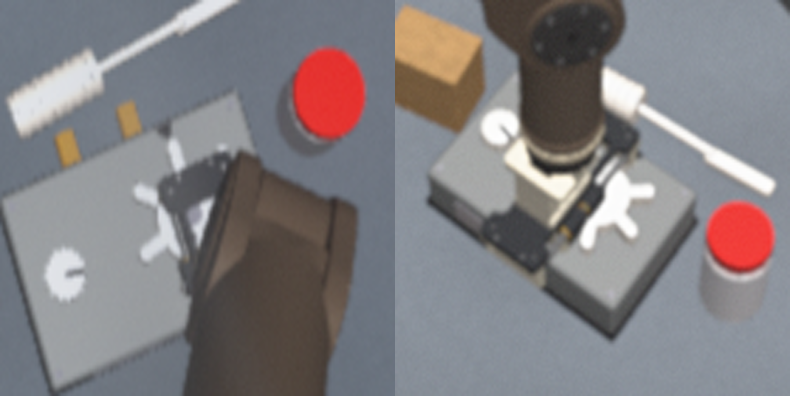

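Emit:
{"fn": "servo_tool", "kwargs": {"plan": [[[-0.2,0.4,0],[0,0,-4.3]],[[-0.4,0.8,0],[0,0,-8.6]],[[-0.5,1.3,0],[0,0,-12.8]],[[-0.5,1.8,0],[0,0,-17.1]],[[-0.5,2.3,0],[0,0,-21.4]],[[-0.5,2.8,0],[0,0,-25.7]],[[-0.5,3.3,0],[0,0,-30]],[[-0.4,3.8,0],[0,0,-34.3]],[[-0.2,4.2,0],[0,0,-38.5]],[[-0.1,4.7,0],[0,0,-42.8]],[[0.1,5.1,0],[0,0,-47.1]],[[0.4,5.6,0],[0,0,-51.4]]]}}

```text
clock: 5.7
position: [0.5087, -0.0247, 0.0722]
ee_rot: [1.589, 0.907, -1.586]
force: [-0.4, -0.7, -0.6]
width: 0.004
```

```bash
python3 look.py a3;  python3 - <<'E'
from h import *; from cell import arm
print(delta(arm.observe(),128.6))
E
```

```text
5.7 [ 0.5087 -0.0247  0.0722] [-0.56  0.52  0.69  2.06 -0.49  0.72 -0.08] [-0.42 -0.68 -0.6 ]
(array([-0.52959855, -5.75430451,  7.77545794]), array([9.58105001e-03, 1.69114423e-01, 5.14667418e+01])) (array([-0.52959855, -5.75430451, -0.12454206]), array([9.58105001e-03, 1.69114423e-01, 5.14667418e+01]))
(array([-0.10457819, -0.11664387, -0.10630954]), array([ 0.08384365,  0.14117896, -0.12252437]))
```

View pics/a3.png

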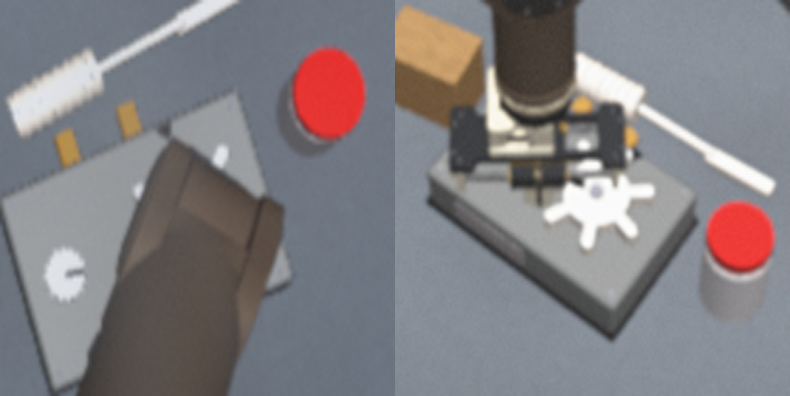

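Emit:
{"fn": "servo_tool", "kwargs": {"plan": [[[0,0,1],[0,0,0]],[[0,0,3],[0,0,0]],[[0,0,5],[0,0,0]],[[-0.5,-1,5.5],[0,0,7]],[[-0.9,-2,5.5],[0,0,14]],[[-0.9,-3,5.5],[0,0,22]],[[-0.9,-3.8,5.5],[0,0,30]],[[-0.8,-4.6,5.5],[0,0,38]],[[-0.6,-5.4,5.5],[0,0,46]],[[-0.5,-5.8,5.5],[0,0,51.5]],[[-0.5,-5.8,5.5],[0,0,51.5]],[[-0.5,-5.8,5.5],[0,0,51.5]]]}}

```text
clock: 7.0
position: [0.504, -0.0824, 0.1276]
ee_rot: [0.935, 1.359, -0.93]
force: [0.1, 0.5, 0.2]
width: 0.002
```

```bash
python3 look.py a4
```

```text
7.0 [ 0.504  -0.0824  0.1276] [-0.33  0.39  0.52  2.   -0.26  0.81  0.7 ] [0.15 0.5  0.22]
(array([-0.05915222,  0.01545104,  2.24062193]), array([-0.06404786,  0.19001035, -0.06178123])) (array([-0.05915222,  0.01545104, -5.65937807]), array([-0.06404786,  0.19001035, -0.06178123]))
```

View pics/a4.png

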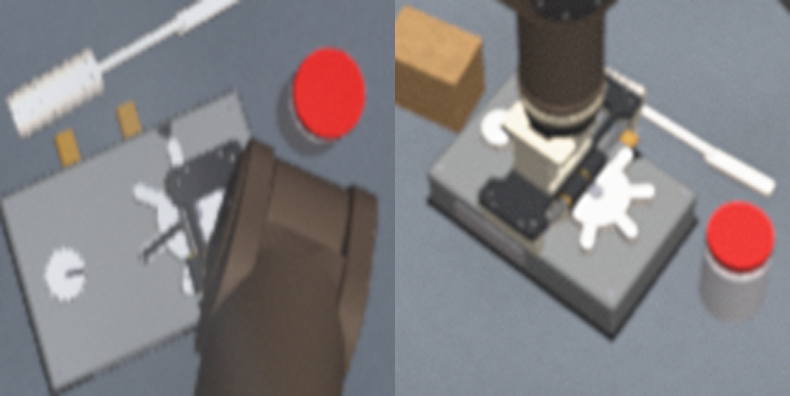

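The rib moved one click, to the lower-left lobe at (145,255) in the left view, so two clicks remain. I'll repeat the same push.

Emit:
{"fn": "servo_tool", "kwargs": {"plan": [[[0,0,-1.5],[0,0,0]],[[0,0,-2.8],[0,0,0]],[[0,0,-3.8],[0,0,0]],[[0,0,-4.6],[0,0,0]],[[0,0,-5.2],[0,0,0]],[[0,0,-5.6],[0,0,0]],[[0,0,-5.6],[0,0,0]],[[0,0,-5.6],[0,0,0]]]}}

```text
clock: 7.9
position: [0.5042, -0.082, 0.0715]
ee_rot: [0.934, 1.36, -0.93]
force: [-0.6, 0.1, 0.1]
width: 0.01
```

Emit:
{"fn": "servo_tool", "kwargs": {"plan": [[[-0.2,0.4,0],[0,0,-4.3]],[[-0.4,0.9,0],[0,0,-8.6]],[[-0.5,1.4,0],[0,0,-12.8]],[[-0.5,1.9,0],[0,0,-17.1]],[[-0.5,2.4,0],[0,0,-21.4]],[[-0.5,2.9,0],[0,0,-25.7]],[[-0.4,3.4,0],[0,0,-30]],[[-0.3,3.8,0],[0,0,-34.3]],[[-0.2,4.3,0],[0,0,-38.5]],[[0,4.7,0],[0,0,-42.8]],[[0.2,5.2,0],[0,0,-47.1]],[[0.4,5.6,0],[0,0,-51.4]]]}}

```text
clock: 9.1
position: [0.5086, -0.0255, 0.0719]
ee_rot: [1.589, 0.907, -1.585]
force: [-0.2, 0.1, 0.6]
width: 0.005
```

Emit:
{"fn": "servo_tool", "kwargs": {"plan": [[[0,0,1],[0,0,0]],[[0,0,3],[0,0,0]],[[0,0,5],[0,0,0]],[[-0.5,-1,5.5],[0,0,7]],[[-0.9,-2,5.5],[0,0,14]],[[-0.9,-3,5.5],[0,0,22]],[[-0.9,-3.8,5.5],[0,0,30]],[[-0.8,-4.6,5.5],[0,0,38]],[[-0.6,-5.4,5.5],[0,0,46]],[[-0.5,-5.8,5.5],[0,0,51.5]],[[-0.5,-5.8,5.5],[0,0,51.5]],[[-0.5,-5.8,5.5],[0,0,51.5]]]}}

```text
clock: 10.3
position: [0.5037, -0.0838, 0.1276]
ee_rot: [0.938, 1.358, -0.931]
force: [0.1, 0.7, 0.4]
width: 0.004
```

```bash
python3 look.py a5
```

```text
10.3 [ 0.5037 -0.0838  0.1276] [-0.36  0.39  0.56  2.01 -0.29  0.81  0.73] [0.1  0.71 0.37]
(array([-0.02352093,  0.15581774,  2.23973792]), array([-0.12337231,  0.23862346,  0.08074779])) (array([-0.02352093,  0.15581774, -5.66026208]), array([-0.12337231,  0.23862346,  0.08074779]))
```

View pics/a5.png

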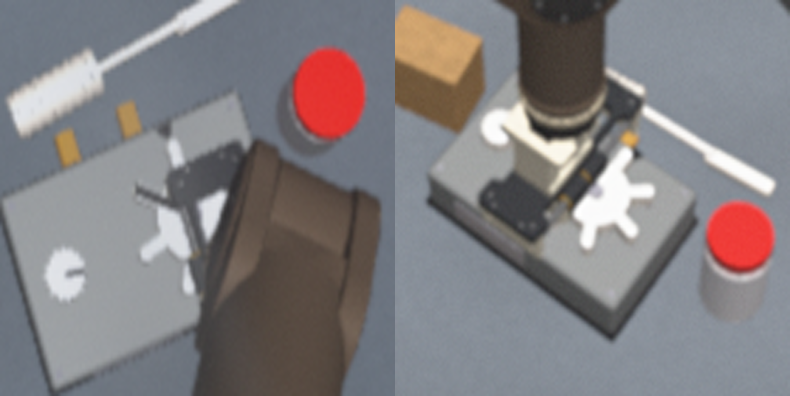

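The rib is now on the upper-left lobe at (150,195), one click short and settled. The lift and return took well over 0.2 s. Now the last click.

Emit:
{"fn": "servo_tool", "kwargs": {"plan": [[[0,0.2,-1.5],[0,0,0]],[[0,0.2,-2.8],[0,0,0]],[[0,0.2,-3.8],[0,0,0]],[[0,0.2,-4.6],[0,0,0]],[[0,0.2,-5.2],[0,0,0]],[[0,0.2,-5.6],[0,0,0]],[[0,0.2,-5.6],[0,0,0]],[[0,0.2,-5.6],[0,0,0]]]}}

```text
clock: 11.2
position: [0.5037, -0.0815, 0.0714]
ee_rot: [0.937, 1.359, -0.931]
force: [0.8, 0.5, -0.1]
width: 0.006
```

Emit:
{"fn": "servo_tool", "kwargs": {"plan": [[[-0.2,0.4,0],[0,0,-4.3]],[[-0.4,0.9,0],[0,0,-8.6]],[[-0.5,1.4,0],[0,0,-12.8]],[[-0.5,1.9,0],[0,0,-17.1]],[[-0.5,2.4,0],[0,0,-21.4]],[[-0.5,2.9,0],[0,0,-25.7]],[[-0.4,3.4,0],[0,0,-30]],[[-0.3,3.8,0],[0,0,-34.3]],[[-0.2,4.3,0],[0,0,-38.5]],[[0,4.7,0],[0,0,-42.8]],[[0.2,5.2,0],[0,0,-47.1]],[[0.4,5.6,0],[0,0,-51.4]]]}}

```text
clock: 12.4
position: [0.5082, -0.025, 0.0719]
ee_rot: [1.592, 0.905, -1.585]
force: [0.7, -0.5, 0.3]
width: 0.007
```

Emit:
{"fn": "servo_tool", "kwargs": {"plan": [[[0,0,1],[0,0,0]],[[0,0,3],[0,0,0]],[[0,0,5],[0,0,0]],[[-0.2,1,8],[0,0,0]],[[-0.5,4,11],[0,0,0]],[[-1,8,13],[0,0,4]],[[-2,12,14],[0,0,8]],[[-3,16,14],[0,0,12]],[[-4,20,14],[0,0,16]],[[-5,24,14],[0,0,20]],[[-6,28,14],[0,0,24]],[[-6,28,14],[0,0,24]]]}}

```text
clock: 13.6
position: [0.4463, 0.2607, 0.2124]
ee_rot: [1.288, 1.158, -1.278]
force: [-0.6, -0.5, 0.4]
width: 0.001
```

```bash
python3 look.py a6
```

```text
13.6 [0.4463 0.2607 0.2124] [-1.26  0.33  0.82  1.9  -0.28  1.02 -0.42] [-0.63 -0.48  0.44]
(array([  5.70924026, -34.29677813,  -6.24041212]), array([-0.22067181,  0.23643731, 26.88339185])) (array([  5.70924026, -34.29677813, -14.14041212]), array([-0.22067181,  0.23643731, 26.88339185]))
```

View pics/a6.png

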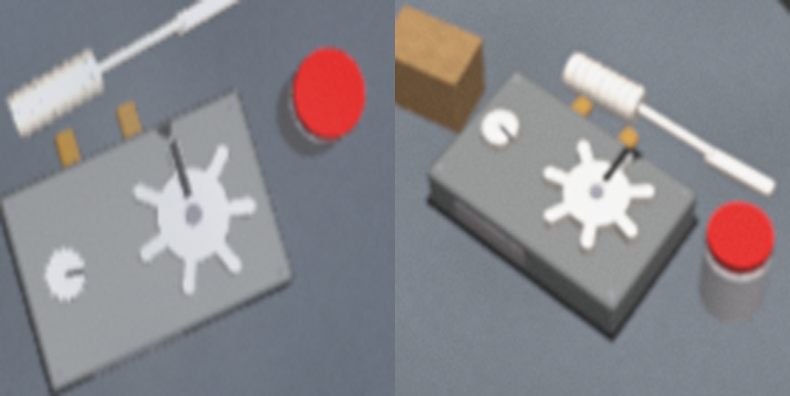

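Run:
```python
from h import *; from cell import arm
a=cv2.imread("pics/top0.png").astype(int); b=arm.get_image("top")["frame"].astype(int)
d=np.abs(a-b).max(2)>60; ys,xs=np.nonzero(d[:, 260:]); print("changed px right of col 260:",len(xs),xs.min()+260 if len(xs) else 0,xs.max()+260 if len(xs) else 0,ys.min() if len(ys) else 0,ys.max() if len(ys) else 0)
print(np.abs(a-b)[235:255,283:303].max())
arm.sign_off()
```

```text
changed px right of col 260: 104 330 339 209 418
10
the job is handed in; nothing more can be done
```

The job is done and handed in: the ribbed lobe rests at the black pointer. The wheel started three clicks short (about -2.69 rad). I flicked it on with the closed fingertip, one click per push, lifting clear and looking after each.

- **Last click:** the wheel rested one click short for over a second before the final push.
- **Final position:** both cameras show the rib lined up with the pointer, with no sign of running past. I judged this by eye and did not measure the angle.
- **Small wheel:** the top view around its mark is unchanged from the start.
- **Loose things:** the jar, bottle brush, tablet box, spray bottle and cup looked unmoved. I compared the first and last top views only for the right part of the picture; the pixels that changed lie in the columns of the large wheel and of the robot itself. The tablet box (seen in the last pictures) and the dish rack were outside that comparison. The dish rack was not checked at the end, but the fingers passed it about 10 cm above its rim.
- **Contact:** tool forces stayed within about 1 N at every reading taken between moves. The arm was about 20 cm above the shelf, touching nothing, when I handed in at about 14 s.

No check failed or disagreed.

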